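# Clear the drying tray to fetch the small mortar

### The job

In the wooden-mortar workshop, the small mortar at the back of the drying tray has to go on the painting stand, but the three big mortars stand in front of it. First move all three big ones onto the white side board, then fetch the small one and stand it in the middle of the round painting stand, and only after that put the big ones back, each in the middle of the very cork pad it came from. Keep every mortar upright, and leave the glass jar at the back of the tray where it is.

Things in the scene. Friction and masses are not known exactly. Their poses are not given: they have to be found in the camera images.
- mortar_tall: Tall goblet-shaped wooden mortar, 0.34 kg: foot 62 mm across, narrow waist (36 mm), bowl rim 72 mm across at 115 mm height, top of the post at 155 mm (40 mm above the rim); a turning post of dark wood, 26 mm in diameter, stands up along its axis out of the open bowl and is the place to grip it from above; origin: centre of the underside, z up along the axis. Stands on a cork pad at the start.
- mortar_wide: Wide wooden mortar on a short foot, 0.40 kg: foot 68 mm across, bowl rim 92 mm across at 90 mm height, top of the post at 130 mm (40 mm above the rim); a turning post of dark wood, 26 mm in diameter, stands up along its axis out of the open bowl and is the place to grip it from above; origin: centre of the underside, z up along the axis. Stands on a cork pad at the start.
- mortar_barrel: Straight-sided, barrel-like wooden mortar without a foot, 0.30 kg: 72 mm across at most, 68 mm at base and rim, rim at 70 mm height, top of the post at 110 mm (40 mm above the rim); a turning post of dark wood, 26 mm in diameter, stands up along its axis out of the open bowl and is the place to grip it from above; origin: centre of the underside, z up along the axis. Stands on a cork pad at the start.
- mortar_small: Small low wooden mortar without a post, 90 g: 45 mm high, 42 mm across underneath, straight-sided and 56 mm across from 15 mm height up to the rim; grip it across the outside. Starts on the tray behind (farther from the robot than) the row of big mortars, standing on the tray floor 12 mm above the table. Origin: centre of the underside, z up.
- pad_tall: Cork pad, 104 mm square, 4 mm thick, fixed on the tray. All three pads look alike; this is the one on which the tall goblet-shaped mortar stands at the start, and to which that mortar must return. Origin: centre of the underside (the pad's top is 4 mm above it and 16 mm above the table).
- pad_wide: Cork pad, 104 mm square, 4 mm thick, fixed on the tray. All three pads look alike; this is the one on which the wide mortar stands at the start, and to which that mortar must return. Origin: centre of the underside (the pad's top is 4 mm above it and 16 mm above the table).
- pad_barrel: Cork pad, 104 mm square, 4 mm thick, fixed on the tray. All three pads look alike; this is the one on which the barrel-like mortar stands at the start, and to which that mortar must return. Origin: centre of the underside (the pad's top is 4 mm above it and 16 mm above the table).
- side_board: White side board lying on the table to one side of the tray (left or right), fixed, 240 x 240 mm, 18 mm thick; room for the three big mortars about 110 to 125 mm apart. Origin: centre of the underside; x and y along its edges.
- stand: Round aluminium painting stand on the table on the other side of the tray, fixed and not turning: 160 mm in diameter, flat top 36 mm above the table, a thin ring 68 mm across marks the middle. Origin: centre of the underside.
- jar: Closed amber glass jar, 50 mm in diameter, 85 mm high, in one of the tray's two back corners (a plain tin is in the other); leave it alone. The tray's back and side rims rise to 32 and 36 mm above the table. Origin: centre of the underside.

How it is judged:
By the outcome, as a careful person would: the job done as asked, in the order asked, and still so for the second after the job is handed in, with the robot touching nothing.
It also fails if it takes over 141 s, if anything falls off the work surface, if the arm or the gripper's body presses on something with over 40 N, if the wrist force passes 120 N, or if a joint passes its speed limit or range.

### The arm

A 6-joint arm with a two-finger parallel gripper is mounted at the origin on the work surface. World frame = base frame: x ahead of the robot, y to its left, z up, the work surface at z = 0. Lengths are in m, angles in rad, forces in N, time in s.
With the tool pointing down it reaches from about 0.35 to 0.975 m from the base axis. Payload 4.9 kg.
Tool frame: the origin (TCP) lies at the very end of the fingers, on their centre line; the grasp point (between the pads) lies manip.grip_point_offset behind it (manip.grip_point_offset is the distance from the TCP to the grasp point, in m); z points along the fingers, y is the line along which they close (so a half turn about z gives the same grasp; the last joint's range is limited). The gripper opens to 85 mm and grips with 20 to 120 N. Pads are 22 mm wide; open, the fingers measure 114 mm over their backs; the gripper's body (76 mm by 85 mm) begins 54 mm behind the grasp point. The pads swing forward as they close: fully open they stand 13 mm farther back than shut.
Start: joints at [1.076, 0.053, 1.613, -0, 1.476, -0.119], TCP at [0.229, 0.581, 0.231] pointing down, gripper open.
Joint ranges: [-3.01, 3.01], [-1.01, 2.22], [0.06, 2.58], [-1.02, 4.17], [0.09, 2.62], [-3.14, 3.14]. Speed limits (rad/s): [2.57, 2.57, 3.14, 3.14, 3.14, 3.14].

### API

Orientations are given as a unit quaternion [w, x, y, z].
In Python, from plant import manip gives the robot as it stands.
- The arm moves only by the shell command python3 -m crank 'ROWS' [OPENING]. ROWS is JSON, a list of rows, each an object of numbers: "x", "y", "z": the shift along the tool's x, y, z in cm; "turn": the turn about the tool's z in rad. In form: [{"x": .., "y": .., "z": .., "turn": ..}, ...]. A call has 1 to 5 rows; each row shifts and turns the commanded pose from where the row before left it, along the tool's axes as they then stand; what a row does not reach is not made up. A row lasts 1/10 s, in which the tool goes at most 50 mm and 8.59 degrees, less where a joint would pass 70% of its speed; a pose out of reach is approached as far as the arm can. A call with a gripper value outside its range is refused whole. OPENING is the opening in per cent of the stroke, from 0 (shut) to 100 (fully open), set as the call begins (- or left out, the last holds). The fingers move at their own pace and stop on an object; the grip force is fixed at half the most. Time passes only in rows, so rows that do not move let the fingers close. It gives the time, the measured TCP pose, the force, the opening and the grip force at its end, in the units of the state.
- manip.state(): the state, without advancing time (a new reading comes with each control period).
- manip.grab_frame(name): name is "scene" or "top"; returns (picture, depth): 400x640x3 uint8, red, green, blue; 400x640 float32, m along the optical axis (not along the pixel's ray), 0 where there is no reading.
- manip.camera_model(name): a dict with "mtx" (3x3 intrinsics, pixels), "world_to_cam" (4x4, takes a point from world to camera coordinates). Camera axes: x right, y down, z forward; pixel columns grow to the right and rows downward; lengths in m; the calibration is good to about 2 mm. A picture is of the moment at which its call begins. camera_model takes no time and is no camera call.
- manip.job_done(): hands the job in; it is judged then, once.
The state is a dict: "time": time; "joint_pos": joint angles; "joint_vel": joint speeds; "joint_efforts": joint torques, N m; "tool_pos": TCP position; "tool_rot": TCP orientation; "contact_force": force on the tool from outside, world axes, zero at the start; "ft_torque": the same for the moment, N m; "gripper_width": opening from 0.0 (shut) to 1.0 (fully open); "grasp_force": force on a finger pad.
Only numpy, scipy, OpenCV 4.12 (cv2) and the standard library are available. Lean on these libraries where they do the work, as an engineer would, in place of code of your own. Each camera call takes 0.05 s, during which the arm holds its last target. There are 200 camera calls.

## Working session

There is one attempt and no reset: what is moved stays moved. The work goes in short steps, Python scripts to look and compute and a shell command to move; the robot and the scene stay as the last step left them, time stands still between calls to the robot, and variables do not carry over. Pictures are saved under pics/ and viewed, at most 14 in all, crops included, and the job is handed in when it is done.

```bash
ls; mkdir -p pics; python3 - <<'E'
from plant import manip
import cv2
print(manip.state(), manip.grip_point_offset)
for n in ("scene","top"):
    im,d=manip.grab_frame(n); cv2.imwrite(f"pics/{n}0.png",im[:,:,::-1])
    import numpy as np; np.save(f"{n}0.npy",d)
    print(manip.camera_model(n))
E
```

```text
pics
{'time': 0.0, 'joint_pos': array([ 1.07600877e+00,  5.33854971e-02,  1.61430349e+00, -1.88893191e-05,
        1.47597834e+00, -1.19016964e-01]), 'joint_vel': array([ 7.23141331e-04, -4.77502292e-04,  1.21705890e-03,  7.88277190e-04,
        4.69924802e-05, -2.73656856e-05]), 'joint_efforts': array([-1.59266501e-04, -3.93662918e+01, -3.70184863e+01, -4.67074324e-05,
        6.68566834e-03,  2.38504145e-05]), 'tool_pos': array([0.22908537, 0.58083372, 0.23003958]), 'tool_rot': array([-3.04424644e-04,  1.86780839e-01,  9.82401060e-01, -9.91705924e-04]), 'contact_force': array([ 0.26487144, -0.91284049, -0.1474125 ]), 'ft_torque': array([-0.04390799,  0.00777417,  0.01762562]), 'grasp_force': 0.0, 'gripper_width': 0.9975032785896637} 0.0187
{'mtx': array([[470.16856891,   0.        , 315.58289293],
       [  0.        , 470.16856891, 199.19128024],
       [  0.        ,   0.        ,   1.        ]]), 'world_to_cam': array([[ 0.83460752,  0.55072771,  0.01136989, -0.46160736],
       [ 0.43794404, -0.65088545, -0.62012349, -0.23695308],
       [-0.33411869,  0.52253911, -0.78442181,  1.21391824],
       [ 0.        ,  0.        ,  0.        ,  1.        ]])}
{'mtx': array([[406.13241489,   0.        , 321.48989516],
       [  0.        , 406.13241489, 200.10563439],
       [  0.        ,   0.        ,   1.        ]]), 'world_to_cam': array([[-1.65316752e-03, -9.99918689e-01,  1.26444740e-02,
        -1.81332625e-02],
       [-9.88716528e-01, -2.59628981e-04, -1.49798396e-01,
         5.72724484e-01],
       [ 1.49789499e-01, -1.27494422e-02, -9.88635705e-01,
         1.11900422e+00],
       [ 0.00000000e+00,  0.00000000e+00,  0.00000000e+00,
         1.00000000e+00]])}
```

View pics/top0.png

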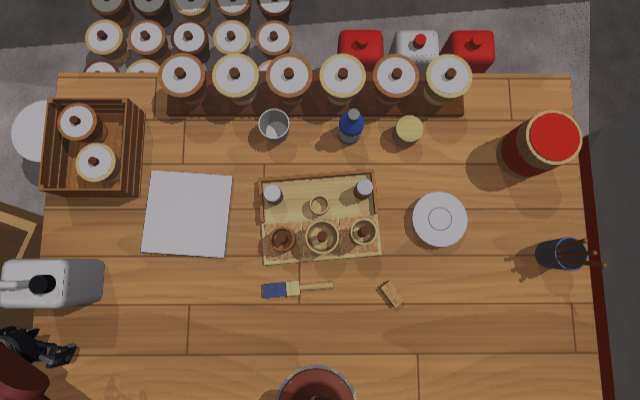

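View pics/scene0.png

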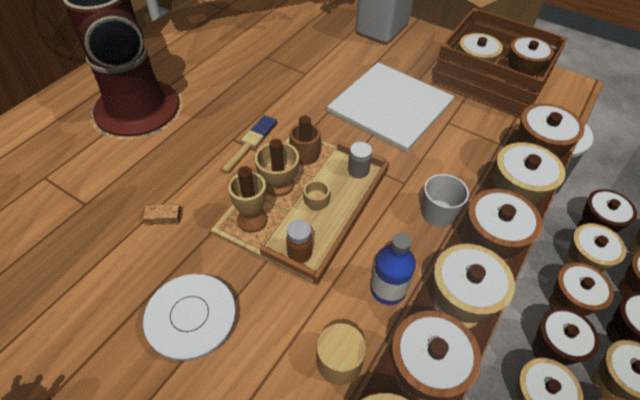

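```bash
cat > h.py <<'E'
import numpy as np, cv2
from plant import manip
CM={n:manip.camera_model(n) for n in("scene","top")}
def unproj(n,u,v,z):  # pixel -> world on plane height z
    K,T=CM[n]["mtx"],CM[n]["world_to_cam"]; R,t=T[:3,:3],T[:3,3]
    r=R.T@np.linalg.inv(K)@np.array([u,v,1.]); c=-R.T@t
    return c+r*(z-c[2])/r[2]
def proj(n,P):
    T=CM[n]["world_to_cam"]; return cv2.projectPoints(np.atleast_2d(P).astype(float),cv2.Rodrigues(T[:3,:3])[0],T[:3,3],CM[n]["mtx"],None)[0][:,0]
def cloud(n,d):
    K,T=CM[n]["mtx"],CM[n]["world_to_cam"]; v,u=np.mgrid[:400,:640]
    p=np.stack([(u-K[0,2])/K[0,0]*d,(v-K[1,2])/K[1,1]*d,d],-1)
    return (p-T[:3,3])@T[:3,:3]
def rect(im,n,z,x0,x1,y0,y1,s=2000):  # orthorectified view of plane z: col=(y1-y)*s,row=(x1-x)*s
    q=np.float32([[x1,y1,z],[x1,y0,z],[x0,y0,z],[x0,y1,z]])
    W,H=int((y1-y0)*s),int((x1-x0)*s)
    M=cv2.getPerspectiveTransform(np.float32(proj(n,q)),np.float32([[0,0],[W,0],[W,H],[0,H]]))
    return cv2.warpPerspective(im,M,(W,H),flags=cv2.INTER_CUBIC)
E
python3 - <<'E'
from h import *
d={n:np.load(n+"0.npy") for n in CM}
C={n:cloud(n,d[n]) for n in CM}
for k,(u,v) in dict(barrel=(283,239),wide=(322,238),tall=(363,232),small=(319,205),stand=(440,219),board=(187,213),jar=(364,188),tin=(272,193)).items():
    print(k,C["top"][v,u].round(3))
S=C["scene"].reshape(-1,3);P=C["top"].reshape(-1,3)
for n,p in(("top",P),("scene",S)):
  for k,u in dict(barrel=(283,239),wide=(322,238),tall=(363,232)).items():
    c=C["top"][u[1],u[0]]; h=dict(barrel=.126,wide=.146,tall=.171)[k]
    m=(np.hypot(*(p[:,:2]-c[:2]).T)<.03)&(abs(p[:,2]-h)<.006)
    print(n,k,m.sum(),p[m].mean(0).round(4),p[m].std(0).round(4))
for n in CM:
  im=cv2.imread(f"pics/{n}0.png")
  r=rect(im,n,.016,.4,.7,-.18,.2); cv2.imwrite(f"pics/rect_{n}.png",r)
E
```

```text
barrel [0.457 0.083 0.125]
wide [ 0.459 -0.018  0.146]
tall [ 0.472 -0.121  0.171]
small [ 0.561 -0.012  0.023]
stand [ 0.519 -0.359  0.037]
board [0.539 0.371 0.018]
jar [ 0.598 -0.135  0.096]
tin [0.587 0.119 0.081]
top barrel 76 [0.4601 0.0899 0.1256] [0.0062 0.0066 0.0018]
top wide 76 [ 0.4646 -0.018   0.1459] [0.0065 0.0062 0.0019]
top tall 83 [ 0.4762 -0.127   0.1711] [0.0064 0.0066 0.002 ]
scene barrel 94 [0.4633 0.0897 0.1245] [0.0069 0.0068 0.0016]
scene wide 113 [ 0.4671 -0.0183  0.1447] [0.0068 0.0069 0.0016]
scene tall 142 [ 0.4793 -0.1272  0.1696] [0.0069 0.0069 0.0015]
```

View pics/rect_top.png

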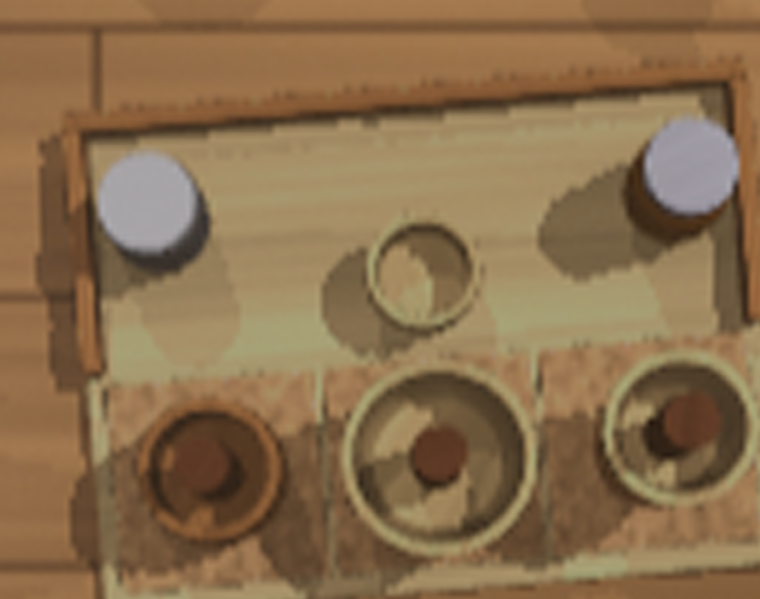

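View pics/rect_scene.png

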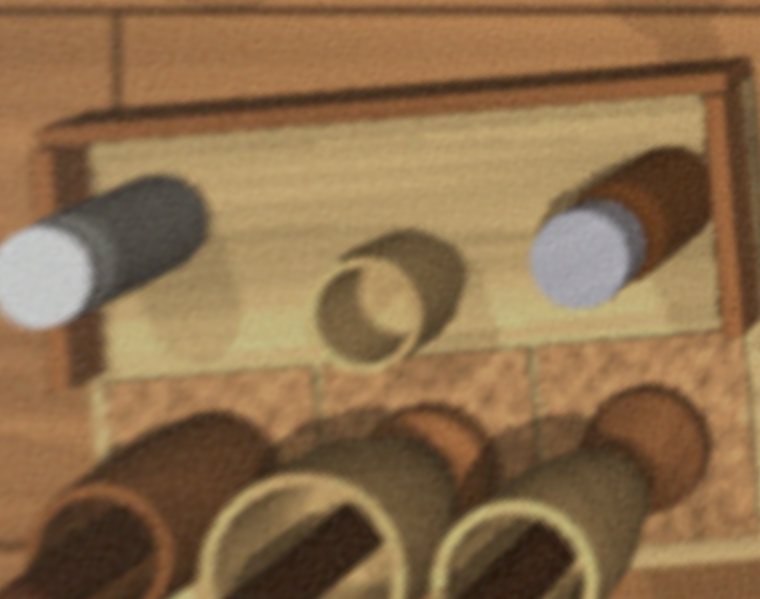

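```bash
python3 - <<'E'
from h import *
for n in CM:
    p=cloud(n,np.load(n+"0.npy")).reshape(-1,3)
    im=cv2.imread(f"pics/{n}0.png").reshape(-1,3).astype(int)
    white=(im.max(1)-im.min(1)<30)&(im.max(1)>90)
    m=white&(np.hypot(p[:,0]-.53,p[:,1]-.36)<.19)&(abs(p[:,2]-.018)<.008)
    print(n,"board",m.sum(),cv2.minAreaRect(np.float32(p[m,:2]*1000)),p[m].mean(0))
    m=(np.hypot(p[:,0]-.519,p[:,1]+.359)<.12)&(abs(p[:,2]-.036)<.012)
    q=np.float32(p[m,:2]*1000)
    print(n,"stand",m.sum(),p[m].mean(0),cv2.minEnclosingCircle(q),cv2.fitEllipse(cv2.convexHull(q)))
    m=(np.hypot(p[:,0]-.561,p[:,1]+.012)<.045)&(abs(p[:,2]-.057)<.006)
    q=np.float32(p[m,:2]*1000)
    print(n,"small",m.sum(),p[m].mean(0),cv2.minEnclosingCircle(q),cv2.fitEllipse(cv2.convexHull(q)))
    for k,c,h in(("barrel",(.461,.09),.086),("wide",(.466,-.018),.106),("tall",(.478,-.127),.131)):
        m=(np.hypot(*(p[:,:2]-c).T)<.055)&(np.hypot(*(p[:,:2]-c).T)>.025)&(abs(p[:,2]-h)<.006)
        q=np.float32(p[m,:2]*1000); print(n,k,"rim",cv2.fitEllipse(cv2.convexHull(q)))
E
```

```text
scene board 5813 ((540.4124755859375, 374.280029296875), (248.00917053222656, 241.3453826904297), 85.84712219238281) [0.54554059 0.36363502 0.01679637]
scene stand 6219 [ 0.52471524 -0.35977806  0.03500852] ((521.0189819335938, -356.30279541015625), 80.46717071533203) ((521.1968383789062, -356.0341796875), (158.69497680664062, 160.12274169921875), 68.48440551757812)
scene small 205 [ 0.5607705  -0.0108924   0.05499338] ((560.4535522460938, -9.611233711242676), 29.109752655029297) ((560.2117309570312, -10.115997314453125), (54.759891510009766, 57.493167877197266), 29.21126937866211)
scene barrel rim ((462.3504333496094, 90.18704986572266), (66.68095397949219, 71.22221374511719), 31.72102165222168)
scene wide rim ((466.5538024902344, -17.61210060119629), (90.45063018798828, 92.93657684326172), 45.89101028442383)
scene tall rim ((478.7502746582031, -126.58474731445312), (70.24140167236328, 72.36744689941406), 53.403839111328125)
top board 6798 ((538.3670654296875, 372.366943359375), (240.9764862060547, 239.98818969726562), 85.84441375732422) [0.53624384 0.37145358 0.01747564]
top stand 2417 [ 0.51841174 -0.35595155  0.03626065] ((519.2713012695312, -357.3219299316406), 80.19153594970703) ((519.5552368164062, -357.0638122558594), (158.1582489013672, 159.6352996826172), 16.985185623168945)
top small 105 [ 0.5576873  -0.01166978  0.05636073] ((558.2653198242188, -10.86251163482666), 27.734386444091797) ((558.282958984375, -11.20113754272461), (53.739627838134766, 54.97384262084961), 92.7751235961914)
top barrel rim ((460.28668212890625, 89.7997817993164), (66.83831787109375, 67.13395690917969), 119.36148834228516)
top wide rim ((464.6202087402344, -18.087589263916016), (90.0466079711914, 90.4734878540039), 23.07306480407715)
top tall rim ((476.2591857910156, -126.85552978515625), (70.14762878417969, 70.45703887939453), 1.822488784790039)
```

```bash
python3 -m crank '[{"turn":-0.125},{"turn":-0.125},{"turn":-0.126},{"x":-1,"y":-2},{"x":-2.1,"y":-4.4}]' 60
python3 -m crank '[{"x":-2.1,"y":-4.4},{"x":-2.1,"y":-4.4},{"x":-2.1,"y":-4.4},{"x":-2.1,"y":-4.4},{"x":-2.1,"y":-4.4}]'; python3 -m crank '[{"x":-2.1,"y":-4.4},{"x":-2.1,"y":-4.4},{"x":-2.1,"y":-4.4},{"x":-2.1,"y":-4.4},{"x":-1.5,"y":-3}]'; python3 -m crank '[{},{}]'
```

```text
schema error: expected keys x, y, z, turn
schema error: expected keys x, y, z, turn
schema error: expected keys x, y, z, turn
schema error: expected keys x, y, z, turn
```

```bash
python3 -m crank '[{"x":0,"y":0,"z":0,"turn":-0.125},{"x":0,"y":0,"z":0,"turn":-0.125},{"x":0,"y":0,"z":0,"turn":-0.126},{"x":-1,"y":-2,"z":0,"turn":0},{"x":-2.1,"y":-4.4,"z":0,"turn":0}]' 60
python3 -m crank '[{"x":-2.1,"y":-4.4,"z":0,"turn":0},{"x":-2.1,"y":-4.4,"z":0,"turn":0},{"x":-2.1,"y":-4.4,"z":0,"turn":0},{"x":-2.1,"y":-4.4,"z":0,"turn":0},{"x":-2.1,"y":-4.4,"z":0,"turn":0}]'
python3 -m crank '[{"x":-2.1,"y":-4.4,"z":0,"turn":0},{"x":-2.1,"y":-4.4,"z":0,"turn":0},{"x":-2.1,"y":-4.4,"z":0,"turn":0},{"x":-2.1,"y":-4.4,"z":0,"turn":0},{"x":-1.2,"y":-3,"z":0,"turn":0}]'
python3 -m crank '[{"x":0,"y":0,"z":0,"turn":0},{"x":0,"y":0,"z":0,"turn":0}]'
```

```text
time: 0.6
tool_pos: [0.2596, 0.518, 0.2305]
tool_rot: [-0.0, -0.002, 1.0, -0.0]
contact_force: [1.5, -0.5, 0.2]
gripper_width: 0.597
grasp_force: 0.0
time: 1.1
tool_pos: [0.3656, 0.2955, 0.2309]
tool_rot: [-0.0, -0.0, 1.0, -0.0]
contact_force: [0.4, 0.6, -0.3]
gripper_width: 0.597
grasp_force: 0.0
time: 1.6
tool_pos: [0.462, 0.0887, 0.2309]
tool_rot: [-0.0, 0.001, 1.0, -0.0]
contact_force: [0.4, 0.4, -0.6]
gripper_width: 0.6
grasp_force: 0.0
time: 1.8
tool_pos: [0.4612, 0.0911, 0.2308]
tool_rot: [-0.001, 0.001, 1.0, 0.0]
contact_force: [0.3, 0.6, 0.2]
gripper_width: 0.599
grasp_force: 0.0
```

```bash
python3 -m crank '[{"x":0,"y":-0.1,"z":4,"turn":0},{"x":0,"y":0,"z":4,"turn":0},{"x":0,"y":0,"z":3.5,"turn":0},{"x":0,"y":0,"z":1.5,"turn":0},{"x":0,"y":0,"z":0.5,"turn":0}]'
python3 -m crank '[{"x":0,"y":0,"z":0,"turn":0},{"x":0,"y":0,"z":0,"turn":0},{"x":0,"y":0,"z":0,"turn":0},{"x":0,"y":0,"z":0,"turn":0},{"x":0,"y":0,"z":0,"turn":0}]' 10
python3 -m crank '[{"x":0,"y":0,"z":0,"turn":0},{"x":0,"y":0,"z":-0.5,"turn":0},{"x":0,"y":0,"z":-1,"turn":0},{"x":0,"y":0,"z":-2,"turn":0},{"x":0,"y":0,"z":-2,"turn":0}]'
```

```text
time: 2.3
tool_pos: [0.459, 0.0918, 0.0935]
tool_rot: [-0.003, -0.001, 1.0, 0.0]
contact_force: [0.3, 0.9, 1.2]
gripper_width: 0.6
grasp_force: 0.0
time: 2.8
tool_pos: [0.4624, 0.0908, 0.0977]
tool_rot: [0.001, -0.0, 1.0, 0.0]
contact_force: [-0.1, 2.1, 3.1]
gripper_width: 0.285
grasp_force: 59.3
time: 3.3
tool_pos: [0.4606, 0.0901, 0.1512]
tool_rot: [-0.001, 0.0, 1.0, -0.0]
contact_force: [-0.0, 0.8, -2.5]
gripper_width: 0.288
grasp_force: 59.1
```

```bash
python3 -m crank '[{"x":-0.4,"y":1,"z":0,"turn":0},{"x":-0.8,"y":2,"z":-1,"turn":0},{"x":-1.2,"y":3,"z":0,"turn":0},{"x":-1.4,"y":3.6,"z":0,"turn":0},{"x":-1.4,"y":3.6,"z":0,"turn":0}]'
python3 -m crank '[{"x":-1.4,"y":3.6,"z":0,"turn":0},{"x":-1.4,"y":3.6,"z":0,"turn":0},{"x":-1.4,"y":3.6,"z":0,"turn":0},{"x":-1.4,"y":3.6,"z":0,"turn":0},{"x":-1.2,"y":3,"z":0,"turn":0}]'
python3 -m crank '[{"x":-0.8,"y":2,"z":0,"turn":0},{"x":-0.4,"y":1,"z":0,"turn":0},{"x":0,"y":0,"z":0,"turn":0},{"x":0,"y":0,"z":1,"turn":0},{"x":0,"y":0,"z":2,"turn":0}]'
python3 -m crank '[{"x":0,"y":0,"z":1.5,"turn":0},{"x":0,"y":0,"z":0.7,"turn":0},{"x":0,"y":0,"z":0.4,"turn":0},{"x":0,"y":0,"z":0.4,"turn":0},{"x":0,"y":0,"z":0,"turn":0}]'
```

```text
time: 3.8
tool_pos: [0.5133, 0.2239, 0.1599]
tool_rot: [-0.001, 0.0, 1.0, -0.0]
contact_force: [0.1, -0.5, -3.2]
gripper_width: 0.283
grasp_force: 59.3
time: 4.3
tool_pos: [0.581, 0.3987, 0.159]
tool_rot: [-0.001, -0.001, 1.0, -0.001]
contact_force: [0.3, -0.1, -2.3]
gripper_width: 0.282
grasp_force: 59.3
time: 4.8
tool_pos: [0.5944, 0.426, 0.1327]
tool_rot: [0.002, 0.0, 1.0, 0.001]
contact_force: [1.4, -0.3, -2.5]
gripper_width: 0.289
grasp_force: 59.6
time: 5.3
tool_pos: [0.5935, 0.4263, 0.1013]
tool_rot: [0.0, -0.0, 1.0, -0.0]
contact_force: [0.5, 0.1, -2.0]
gripper_width: 0.284
grasp_force: 59.5
```

```bash
python3 -m crank '[{"x":0,"y":0,"z":0.2,"turn":0},{"x":0,"y":0,"z":0.1,"turn":0},{"x":0,"y":0,"z":0,"turn":0}]'
```

```text
time: 5.6
tool_pos: [0.594, 0.4269, 0.0998]
tool_rot: [0.001, -0.0, 1.0, 0.0]
contact_force: [0.1, 0.6, 1.0]
gripper_width: 0.287
grasp_force: 60.0
```

```bash
python3 -m crank '[{"x":0,"y":0,"z":0,"turn":0},{"x":0,"y":0,"z":0,"turn":0},{"x":0,"y":0,"z":-1,"turn":0},{"x":0,"y":0,"z":-3,"turn":0},{"x":0,"y":0,"z":-4,"turn":0}]' 60
python3 -m crank '[{"x":0.4,"y":-1.2,"z":-3,"turn":0},{"x":1.2,"y":-4,"z":-1,"turn":0},{"x":1.3,"y":-4.6,"z":0,"turn":0},{"x":1.3,"y":-4.6,"z":0,"turn":0},{"x":1.3,"y":-4.6,"z":0,"turn":0}]'
python3 -m crank '[{"x":1.3,"y":-4.6,"z":0,"turn":0},{"x":1.3,"y":-4.6,"z":0,"turn":0},{"x":1.3,"y":-4.6,"z":0,"turn":0},{"x":1.3,"y":-4.6,"z":0,"turn":0},{"x":1.3,"y":-4.6,"z":0,"turn":0}]'
python3 -m crank '[{"x":0.8,"y":-2.4,"z":0,"turn":0},{"x":0,"y":0,"z":0,"turn":0},{"x":0,"y":0,"z":0,"turn":0}]'
```

```text
time: 6.1
tool_pos: [0.5921, 0.4257, 0.1769]
tool_rot: [-0.002, -0.0, 1.0, -0.001]
contact_force: [1.7, 0.2, -0.1]
gripper_width: 0.596
grasp_force: 0.0
time: 6.6
tool_pos: [0.538, 0.235, 0.2196]
tool_rot: [0.001, -0.0, 1.0, 0.0]
contact_force: [1.1, -1.2, 0.1]
gripper_width: 0.604
grasp_force: 0.0
time: 7.1
tool_pos: [0.4729, 0.0048, 0.2196]
tool_rot: [0.001, -0.0, 1.0, -0.0]
contact_force: [1.5, -0.0, 0.6]
gripper_width: 0.599
grasp_force: 0.0
time: 7.4
tool_pos: [0.4657, -0.0178, 0.2193]
tool_rot: [0.001, 0.001, 1.0, 0.0]
contact_force: [0.4, -0.4, 0.1]
gripper_width: 0.601
grasp_force: 0.0
```

```bash
python3 -m crank '[{"x":0,"y":0,"z":3,"turn":0},{"x":0,"y":0,"z":4,"turn":0},{"x":0,"y":0,"z":2,"turn":0},{"x":0,"y":0,"z":0.9,"turn":0},{"x":0,"y":0,"z":0.4,"turn":0}]'
python3 -m crank '[{"x":0,"y":0,"z":0,"turn":0},{"x":0,"y":0,"z":0,"turn":0},{"x":0,"y":0,"z":0,"turn":0},{"x":0,"y":0,"z":0,"turn":0},{"x":0,"y":0,"z":0,"turn":0}]' 10
python3 -m crank '[{"x":0,"y":0,"z":0,"turn":0},{"x":0,"y":0,"z":-0.5,"turn":0},{"x":0,"y":0,"z":-1.5,"turn":0},{"x":0,"y":0,"z":-2,"turn":0},{"x":0,"y":0,"z":-2,"turn":0}]'
python3 -m crank '[{"x":-0.4,"y":1,"z":0,"turn":0},{"x":-0.8,"y":2,"z":0,"turn":0},{"x":-1.2,"y":3,"z":0,"turn":0},{"x":-1.4,"y":3.6,"z":0,"turn":0},{"x":-1.4,"y":3.6,"z":0,"turn":0}]'
python3 -m crank '[{"x":-1.4,"y":3.6,"z":0,"turn":0},{"x":-1.4,"y":3.6,"z":0,"turn":0},{"x":-1.4,"y":3.6,"z":0,"turn":0},{"x":-1.4,"y":3.6,"z":0,"turn":0},{"x":-1.2,"y":3,"z":0,"turn":0}]'
python3 -m crank '[{"x":-0.6,"y":1.5,"z":0,"turn":0},{"x":-0.2,"y":0.5,"z":0,"turn":0},{"x":0,"y":0,"z":1,"turn":0},{"x":0,"y":0,"z":2,"turn":0},{"x":0,"y":0,"z":1.2,"turn":0}]'
python3 -m crank '[{"x":0,"y":0,"z":0.6,"turn":0},{"x":0,"y":0,"z":0.3,"turn":0},{"x":0,"y":0,"z":0,"turn":0}]'
```

```text
time: 7.9
tool_pos: [0.4655, -0.0166, 0.1148]
tool_rot: [-0.0, -0.001, 1.0, 0.0]
contact_force: [0.1, -0.6, -0.6]
gripper_width: 0.602
grasp_force: 0.0
time: 8.4
tool_pos: [0.4667, -0.0175, 0.117]
tool_rot: [0.002, -0.0, 1.0, 0.0]
contact_force: [0.4, 3.1, 6.1]
gripper_width: 0.285
grasp_force: 59.2
time: 8.9
tool_pos: [0.4647, -0.0177, 0.1756]
tool_rot: [-0.001, 0.0, 1.0, -0.0]
contact_force: [0.0, -1.6, -3.8]
gripper_width: 0.285
grasp_force: 59.1
time: 9.4
tool_pos: [0.5171, 0.1161, 0.1739]
tool_rot: [-0.001, 0.0, 1.0, -0.0]
contact_force: [1.0, -1.1, -2.6]
gripper_width: 0.286
grasp_force: 59.3
time: 9.9
tool_pos: [0.5848, 0.2909, 0.1733]
tool_rot: [-0.001, -0.001, 1.0, -0.0]
contact_force: [0.6, -0.2, -2.9]
gripper_width: 0.286
grasp_force: 59.3
time: 10.4
tool_pos: [0.5919, 0.307, 0.1304]
tool_rot: [-0.002, 0.0, 1.0, -0.001]
contact_force: [-0.6, -1.0, -5.1]
gripper_width: 0.282
grasp_force: 59.6
time: 10.7
tool_pos: [0.5934, 0.308, 0.1241]
tool_rot: [-0.0, 0.0, 1.0, -0.0]
contact_force: [0.8, -0.4, -4.3]
gripper_width: 0.285
grasp_force: 59.5
```

```bash
python3 -m crank '[{"x":0,"y":0,"z":0.3,"turn":0},{"x":0,"y":0,"z":0.1,"turn":0},{"x":0,"y":0,"z":0.1,"turn":0},{"x":0,"y":0,"z":0,"turn":0}]'
```

```text
time: 11.1
tool_pos: [0.5934, 0.3085, 0.1194]
tool_rot: [0.0, -0.0, 1.0, 0.0]
contact_force: [-0.1, 0.7, -4.6]
gripper_width: 0.283
grasp_force: 59.5
```

```bash
python3 -m crank '[{"x":0,"y":0,"z":0.1,"turn":0},{"x":0,"y":0,"z":0.1,"turn":0},{"x":0,"y":0,"z":0,"turn":0}]'
```

```text
time: 11.4
tool_pos: [0.5941, 0.3088, 0.1191]
tool_rot: [0.001, -0.0, 1.0, 0.0]
contact_force: [-3.1, -0.2, 5.0]
gripper_width: 0.286
grasp_force: 60.4
```

```bash
python3 -m crank '[{"x":0,"y":0,"z":0,"turn":0},{"x":0,"y":0,"z":0,"turn":0},{"x":0,"y":0,"z":-1,"turn":0},{"x":0,"y":0,"z":-3,"turn":0},{"x":0,"y":0,"z":-4,"turn":0}]' 60
python3 -m crank '[{"x":0.4,"y":-1.2,"z":-3,"turn":0},{"x":1.2,"y":-4,"z":-1,"turn":0},{"x":1.2,"y":-4.6,"z":0,"turn":0},{"x":1.2,"y":-4.6,"z":0,"turn":0},{"x":1.2,"y":-4.6,"z":0,"turn":0}]'
python3 -m crank '[{"x":1.2,"y":-4.6,"z":0,"turn":0},{"x":1.2,"y":-4.6,"z":0,"turn":0},{"x":1.2,"y":-4.6,"z":0,"turn":0},{"x":1.2,"y":-4.6,"z":0,"turn":0},{"x":1.2,"y":-4,"z":0,"turn":0}]'
python3 -m crank '[{"x":0.4,"y":-2.2,"z":0,"turn":0},{"x":0,"y":0,"z":0,"turn":0},{"x":0,"y":0,"z":0,"turn":0}]'
```

```text
time: 11.9
tool_pos: [0.592, 0.3078, 0.1957]
tool_rot: [-0.002, -0.0, 1.0, -0.001]
contact_force: [0.1, -0.3, 0.2]
gripper_width: 0.601
grasp_force: 0.0
time: 12.4
tool_pos: [0.541, 0.117, 0.2383]
tool_rot: [0.001, -0.0, 1.0, -0.0]
contact_force: [0.6, -1.1, 0.6]
gripper_width: 0.601
grasp_force: 0.0
time: 12.9
tool_pos: [0.4809, -0.1077, 0.2383]
tool_rot: [0.001, 0.0, 1.0, -0.0]
contact_force: [0.6, -0.6, 0.1]
gripper_width: 0.6
grasp_force: 0.0
time: 13.2
tool_pos: [0.4776, -0.1277, 0.2378]
tool_rot: [0.0, 0.0, 1.0, 0.0]
contact_force: [0.2, 0.8, 0.2]
gripper_width: 0.6
grasp_force: 0.0
```

```bash
python3 -m crank '[{"x":0,"y":0,"z":3,"turn":0},{"x":0,"y":0,"z":3.5,"turn":0},{"x":0,"y":0,"z":2,"turn":0},{"x":0,"y":0,"z":0.8,"turn":0},{"x":0,"y":0,"z":0.4,"turn":0}]'
python3 -m crank '[{"x":0,"y":0,"z":0,"turn":0},{"x":0,"y":0,"z":0,"turn":0},{"x":0,"y":0,"z":0,"turn":0},{"x":0,"y":0,"z":0,"turn":0},{"x":0,"y":0,"z":0,"turn":0}]' 10
python3 -m crank '[{"x":0,"y":0,"z":0,"turn":0},{"x":0,"y":0,"z":-0.5,"turn":0},{"x":0,"y":0,"z":-1.5,"turn":0},{"x":0,"y":0,"z":-2,"turn":0},{"x":0,"y":0,"z":-2,"turn":0}]'
python3 -m crank '[{"x":0,"y":1,"z":0,"turn":0},{"x":0,"y":2,"z":0,"turn":0},{"x":0,"y":3,"z":0,"turn":0},{"x":0,"y":4,"z":0,"turn":0},{"x":0,"y":4,"z":0,"turn":0}]'
python3 -m crank '[{"x":0,"y":4,"z":0,"turn":0},{"x":0,"y":4,"z":0,"turn":0},{"x":0,"y":4,"z":0,"turn":0},{"x":0,"y":4,"z":0,"turn":0},{"x":0,"y":4,"z":0,"turn":0}]'
python3 -m crank '[{"x":0,"y":4,"z":0,"turn":0},{"x":0,"y":4,"z":0,"turn":0},{"x":0,"y":3,"z":0,"turn":0},{"x":0,"y":2,"z":0,"turn":0},{"x":0,"y":1,"z":0,"turn":0}]'
python3 -m crank '[{"x":0,"y":0.3,"z":0,"turn":0},{"x":0,"y":0,"z":1,"turn":0},{"x":0,"y":0,"z":2,"turn":0},{"x":0,"y":0,"z":1.5,"turn":0},{"x":0,"y":0,"z":0.7,"turn":0}]'
python3 -m crank '[{"x":0,"y":0,"z":0.2,"turn":0},{"x":0,"y":0,"z":0,"turn":0}]'
```

```text
time: 13.7
tool_pos: [0.4776, -0.1265, 0.1398]
tool_rot: [-0.0, -0.001, 1.0, 0.0]
contact_force: [-0.1, -0.1, 0.1]
gripper_width: 0.602
grasp_force: 0.0
time: 14.2
tool_pos: [0.4786, -0.1276, 0.142]
tool_rot: [0.001, -0.0, 1.0, -0.0]
contact_force: [0.0, 2.8, 6.2]
gripper_width: 0.285
grasp_force: 59.7
time: 14.7
tool_pos: [0.4767, -0.1276, 0.2005]
tool_rot: [-0.001, -0.0, 1.0, 0.0]
contact_force: [0.7, 0.1, -4.4]
gripper_width: 0.286
grasp_force: 59.2
time: 15.2
tool_pos: [0.4763, 0.014, 0.1989]
tool_rot: [-0.001, 0.0, 1.0, 0.0]
contact_force: [0.5, -0.3, -3.8]
gripper_width: 0.284
grasp_force: 59.5
time: 15.7
tool_pos: [0.476, 0.2143, 0.1989]
tool_rot: [-0.001, -0.0, 1.0, -0.0]
contact_force: [0.6, -0.4, -4.0]
gripper_width: 0.289
grasp_force: 59.5
time: 16.2
tool_pos: [0.4759, 0.354, 0.1986]
tool_rot: [-0.001, -0.001, 1.0, -0.001]
contact_force: [-0.6, 0.0, -4.6]
gripper_width: 0.286
grasp_force: 59.7
time: 16.7
tool_pos: [0.4762, 0.3537, 0.1452]
tool_rot: [-0.002, 0.001, 1.0, -0.001]
contact_force: [-0.1, 0.2, -4.7]
gripper_width: 0.285
grasp_force: 59.6
time: 16.9
tool_pos: [0.4775, 0.3551, 0.1462]
tool_rot: [-0.0, 0.0, 1.0, -0.0]
contact_force: [-0.4, 0.3, -4.3]
gripper_width: 0.283
grasp_force: 59.6
```

```bash
python3 -m crank '[{"x":0,"y":0,"z":0.2,"turn":0},{"x":0,"y":0,"z":0.1,"turn":0},{"x":0,"y":0,"z":0,"turn":0}]'
```

```text
time: 17.2
tool_pos: [0.4778, 0.3557, 0.1441]
tool_rot: [0.001, -0.0, 1.0, 0.0]
contact_force: [0.6, -0.4, -3.1]
gripper_width: 0.285
grasp_force: 59.9
```

```bash
python3 -m crank '[{"x":0,"y":0,"z":0.1,"turn":0},{"x":0,"y":0,"z":0.1,"turn":0},{"x":0,"y":0,"z":0,"turn":0}]'
```

```text
time: 17.5
tool_pos: [0.4784, 0.3561, 0.144]
tool_rot: [0.001, -0.0, 1.0, 0.001]
contact_force: [-1.3, -1.5, 5.2]
gripper_width: 0.289
grasp_force: 60.8
```

```bash
python3 -m crank '[{"x":0,"y":0,"z":0,"turn":0},{"x":0,"y":0,"z":0,"turn":0},{"x":0,"y":0,"z":-1,"turn":0},{"x":0,"y":0,"z":-3,"turn":0},{"x":0,"y":0,"z":-4,"turn":0}]' 60
python3 -m crank '[{"x":0,"y":-1.7,"z":-1,"turn":0},{"x":-1,"y":-4,"z":0,"turn":0},{"x":-1,"y":-4.6,"z":0,"turn":0},{"x":-1,"y":-4.6,"z":0,"turn":0},{"x":-1,"y":-4.6,"z":0,"turn":0}]' 100
python3 -m crank '[{"x":-1,"y":-4.6,"z":0,"turn":0},{"x":-1,"y":-4.6,"z":0,"turn":0},{"x":-1,"y":-4,"z":0,"turn":0},{"x":-1.1,"y":-4,"z":0,"turn":0},{"x":0,"y":0,"z":0,"turn":0}]'
python3 - <<'E'
from h import *
print(manip.state()["tool_pos"])
for n in CM:
  im,d=manip.grab_frame(n); im=im[:,:,::-1].copy(); cv2.imwrite(f"pics/{n}1.png",im); np.save(n+"1.npy",d)
  cv2.imwrite(f"pics/rect1_{n}.png",rect(im,n,.016,.38,.6,-.2,.16))
a=cv2.imread("pics/rect1_scene.png");b=cv2.imread("pics/rect1_top.png")
cv2.imwrite("pics/r1.png",cv2.resize(np.vstack([b,a]),None,fx=.68,fy=.68))
E
```

```text
time: 18.0
tool_pos: [0.4761, 0.3546, 0.22]
tool_rot: [-0.002, -0.0, 1.0, -0.001]
contact_force: [0.3, -0.3, 0.8]
gripper_width: 0.604
grasp_force: 0.0
time: 18.5
tool_pos: [0.5177, 0.1589, 0.2323]
tool_rot: [0.001, -0.0, 1.0, 0.0]
contact_force: [0.6, 0.1, -0.3]
gripper_width: 1.003
grasp_force: 0.0
time: 19.0
tool_pos: [0.5594, -0.0158, 0.2321]
tool_rot: [0.001, 0.003, 1.0, -0.001]
contact_force: [0.3, -0.3, -0.0]
gripper_width: 0.998
grasp_force: 0.0
[ 0.55941162 -0.01579575  0.23209436]
```

View pics/r1.png

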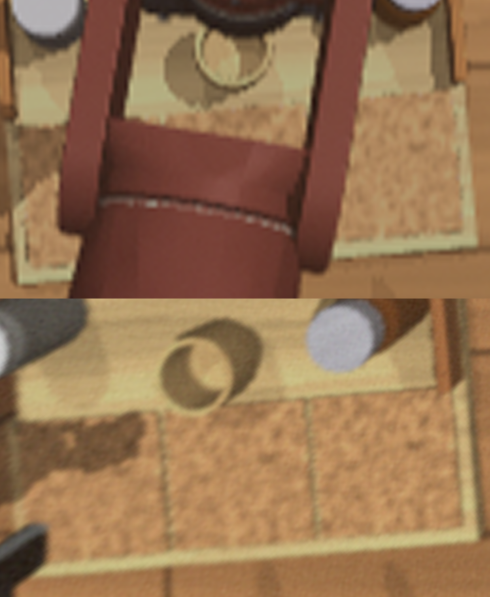

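View pics/scene1.png

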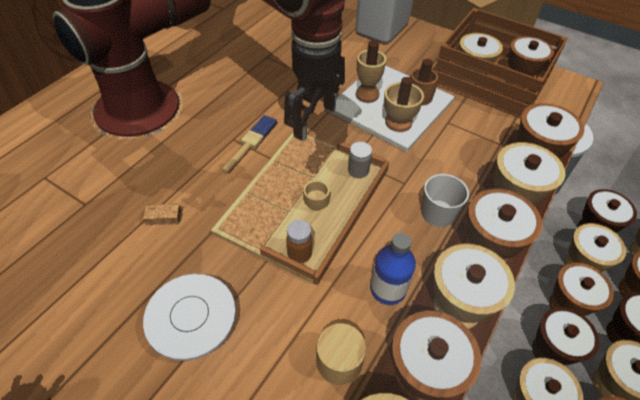

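```bash
python3 -m crank '[{"x":0,"y":0,"z":3,"turn":0},{"x":0,"y":0,"z":4.5,"turn":0},{"x":0,"y":0,"z":4.5,"turn":0},{"x":0,"y":0,"z":4,"turn":0},{"x":0,"y":0,"z":2,"turn":0}]'
python3 -m crank '[{"x":0,"y":0,"z":1,"turn":0},{"x":0,"y":0,"z":0.5,"turn":0},{"x":0,"y":0,"z":0,"turn":0}]'
```

```text
time: 19.6
tool_pos: [0.5554, -0.0093, 0.0472]
tool_rot: [-0.003, -0.001, 1.0, 0.001]
contact_force: [-1.8, -0.2, 0.1]
gripper_width: 1.002
grasp_force: 0.0
time: 19.9
tool_pos: [0.559, -0.011, 0.037]
tool_rot: [0.001, -0.001, 1.0, -0.0]
contact_force: [-0.5, -0.0, 0.1]
gripper_width: 1.0
grasp_force: 0.0
```

```bash
python3 -m crank '[{"x":0,"y":0,"z":1,"turn":0},{"x":0,"y":0,"z":0.6,"turn":0},{"x":0,"y":0,"z":0,"turn":0}]'
python3 -m crank '[{"x":0,"y":0,"z":0,"turn":0},{"x":0,"y":0,"z":0,"turn":0},{"x":0,"y":0,"z":0,"turn":0},{"x":0,"y":0,"z":0,"turn":0},{"x":0,"y":0,"z":0,"turn":0}]' 40
python3 -m crank '[{"x":0,"y":0,"z":0,"turn":0},{"x":0,"y":0,"z":-0.5,"turn":0},{"x":0,"y":0,"z":-1,"turn":0},{"x":0,"y":0,"z":-1,"turn":0},{"x":0,"y":0,"z":0,"turn":0}]'
```

```text
time: 20.2
tool_pos: [0.558, -0.0115, 0.0197]
tool_rot: [-0.001, -0.0, 1.0, 0.0]
contact_force: [-0.7, -0.2, 0.6]
gripper_width: 0.998
grasp_force: 0.0
time: 20.7
tool_pos: [0.5594, -0.0118, 0.0212]
tool_rot: [0.001, -0.0, 1.0, -0.0]
contact_force: [-0.3, -0.6, 3.7]
gripper_width: 0.646
grasp_force: 63.6
time: 21.2
tool_pos: [0.5597, -0.0117, 0.0473]
tool_rot: [0.002, -0.0, 1.0, -0.0]
contact_force: [-0.4, -0.5, -1.3]
gripper_width: 0.646
grasp_force: 63.3
```

```bash
python3 -m crank '[{"x":0,"y":0,"z":-2,"turn":0},{"x":0,"y":0,"z":-3,"turn":0},{"x":0,"y":0,"z":-3,"turn":0},{"x":0,"y":-1,"z":-2,"turn":0},{"x":0.3,"y":-2,"z":0,"turn":0}]'
python3 -m crank '[{"x":0.4,"y":-3,"z":0,"turn":0},{"x":0.4,"y":-3.6,"z":0,"turn":0},{"x":0.4,"y":-3.6,"z":0,"turn":0},{"x":0.4,"y":-3.6,"z":0,"turn":0},{"x":0.4,"y":-3.6,"z":0,"turn":0}]'
python3 -m crank '[{"x":0.4,"y":-3.6,"z":0,"turn":0},{"x":0.4,"y":-3.6,"z":0,"turn":0},{"x":0.4,"y":-3.4,"z":0,"turn":0},{"x":0.4,"y":-2.5,"z":0,"turn":0},{"x":0,"y":-1,"z":0,"turn":0}]'
python3 -m crank '[{"x":0,"y":0,"z":2,"turn":0},{"x":0,"y":0,"z":3,"turn":0},{"x":0,"y":0,"z":2,"turn":0},{"x":0,"y":0,"z":1,"turn":0},{"x":0,"y":0,"z":0,"turn":0}]'
python3 - <<'E'
from h import *
print(manip.state()["tool_pos"])
im,d=manip.grab_frame("top"); im=im[:,:,::-1].copy(); cv2.imwrite(f"pics/top2.png",im)
r=rect(im,"top",.016,.38,.6,-.2,.16)
cv2.imwrite("pics/r2.png",r)
im,d=manip.grab_frame("scene"); cv2.imwrite(f"pics/scene2.png",im[:,:,::-1])
E
```

```text
time: 21.7
tool_pos: [0.558, -0.0415, 0.1498]
tool_rot: [0.004, -0.001, 1.0, -0.001]
contact_force: [-0.4, -0.8, 0.1]
gripper_width: 0.646
grasp_force: 63.6
time: 22.2
tool_pos: [0.535, -0.2168, 0.1452]
tool_rot: [-0.0, -0.0, 1.0, 0.0]
contact_force: [0.5, 0.7, -1.1]
gripper_width: 0.646
grasp_force: 63.5
time: 22.7
tool_pos: [0.5188, -0.3586, 0.1451]
tool_rot: [-0.0, 0.001, 1.0, -0.0]
contact_force: [-0.2, -0.4, -1.0]
gripper_width: 0.646
grasp_force: 63.6
time: 23.2
tool_pos: [0.5187, -0.355, 0.0633]
tool_rot: [-0.001, -0.0, 1.0, 0.001]
contact_force: [0.4, 0.5, 0.3]
gripper_width: 0.642
grasp_force: 63.6
[ 0.51873447 -0.35501452  0.06332106]
```

View pics/r2.png

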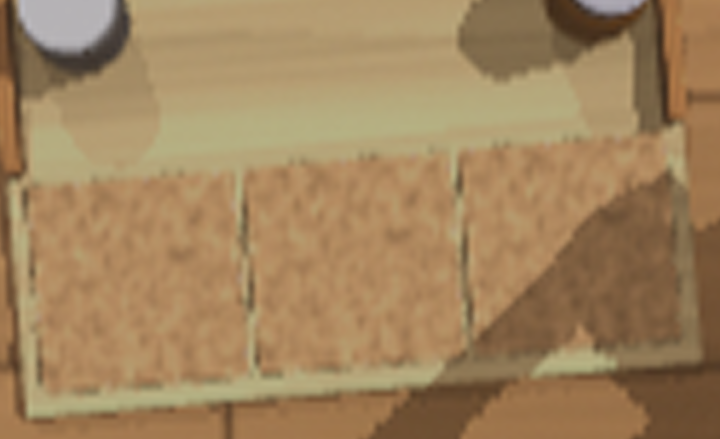

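View pics/scene2.png

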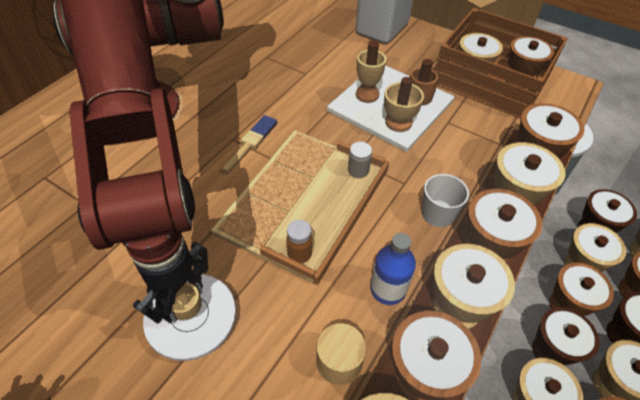

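```bash
python3 -m crank '[{"x":-0.1,"y":0,"z":1,"turn":0},{"x":0,"y":0,"z":0.6,"turn":0},{"x":0,"y":0,"z":0.2,"turn":0},{"x":0,"y":0,"z":0.2,"turn":0},{"x":0,"y":0,"z":0,"turn":0}]'
```

```text
time: 23.8
tool_pos: [0.5207, -0.3567, 0.0454]
tool_rot: [0.0, -0.0, 1.0, -0.0]
contact_force: [0.8, 1.1, -1.4]
gripper_width: 0.648
grasp_force: 63.7
```

```bash
python3 -m crank '[{"x":0,"y":0,"z":0.1,"turn":0},{"x":0,"y":0,"z":0,"turn":0}]'
```

```text
time: 24.0
tool_pos: [0.5209, -0.3569, 0.0452]
tool_rot: [0.0, -0.0, 1.0, -0.0]
contact_force: [-1.3, 0.1, 3.0]
gripper_width: 0.646
grasp_force: 63.9
```

Contact. Release gently, rise, take a picture.

```bash
python3 -m crank '[{"x":0,"y":0,"z":0,"turn":0},{"x":0,"y":0,"z":0,"turn":0},{"x":0,"y":0,"z":0,"turn":0},{"x":0,"y":0,"z":-1,"turn":0},{"x":0,"y":0,"z":-2,"turn":0}]' 100
python3 -m crank '[{"x":0,"y":0,"z":-4,"turn":0},{"x":0,"y":0,"z":-4,"turn":0},{"x":0,"y":0,"z":-4,"turn":0},{"x":0,"y":0,"z":-4,"turn":0},{"x":0,"y":2,"z":0,"turn":0}]'
python3 -m crank '[{"x":0,"y":4,"z":0,"turn":0},{"x":0,"y":4.6,"z":0,"turn":0},{"x":0,"y":4.6,"z":0,"turn":0},{"x":0,"y":4.6,"z":0,"turn":0},{"x":0,"y":4.2,"z":0,"turn":0}]' 60
python3 - <<'E'
from h import *
print(manip.state()["tool_pos"])
for n in CM:
    im,d=manip.grab_frame(n); p=cloud(n,d).reshape(-1,3); cv2.imwrite(f"pics/{n}3.png",im[:,:,::-1])
    c=(.5203,-.3567)
    m=(np.hypot(*(p[:,:2]-c).T)<.045)&(abs(p[:,2]-.081)<.006)
    print(n,m.sum(),cv2.fitEllipse(cv2.convexHull(np.float32(p[m,:2]*1000))))
    for k,c,h in(("barrel",(.594,.427),.128),("wide",(.594,.3088),.148),("tall",(.478,.356),.173)):
        m=(np.hypot(*(p[:,:2]-c).T)<.025)&(abs(p[:,2]-h)<.006)
        print(n,k,m.sum(),p[m].mean(0).round(4))
E
```

```text
time: 24.5
tool_pos: [0.5194, -0.3556, 0.0729]
tool_rot: [-0.002, -0.0, 1.0, 0.001]
contact_force: [0.2, -0.2, 0.5]
gripper_width: 0.999
grasp_force: 0.0
time: 25.0
tool_pos: [0.5232, -0.3401, 0.2438]
tool_rot: [0.006, 0.001, 1.0, -0.005]
contact_force: [0.7, -0.0, 1.7]
gripper_width: 0.998
grasp_force: 0.0
time: 25.5
tool_pos: [0.5199, -0.1143, 0.2342]
tool_rot: [0.0, -0.0, 1.0, 0.0]
contact_force: [1.0, 0.8, -0.4]
gripper_width: 0.602
grasp_force: 0.0
[ 0.51989418 -0.11425002  0.23423834]
scene 327 ((522.6629028320312, -357.2298278808594), (54.77485275268555, 56.646488189697266), 76.21940612792969)
scene barrel 68 [0.5948 0.4248 0.1261]
scene wide 84 [0.5938 0.3066 0.1463]
scene tall 69 [0.4788 0.3541 0.1713]
top 120 ((521.211181640625, -357.78997802734375), (54.31565475463867, 55.60908126831055), 22.73520851135254)
top barrel 77 [0.5916 0.4247 0.1274]
top wide 80 [0.5908 0.3072 0.1476]
top tall 87 [0.4758 0.355  0.1725]
```

```bash
python3 -m crank '[{"x":0.4,"y":3,"z":0,"turn":0},{"x":0.4,"y":4.4,"z":0,"turn":0},{"x":0.4,"y":4.6,"z":0,"turn":0},{"x":0.4,"y":4.6,"z":0,"turn":0},{"x":0.4,"y":4.6,"z":0,"turn":0}]'
python3 -m crank '[{"x":0.4,"y":4.6,"z":0,"turn":0},{"x":0.4,"y":4.6,"z":0,"turn":0},{"x":0.4,"y":4.6,"z":0,"turn":0},{"x":0.4,"y":4.6,"z":0,"turn":0},{"x":0.4,"y":4.6,"z":0,"turn":0}]'
python3 -m crank '[{"x":0.2,"y":3,"z":0,"turn":0},{"x":0,"y":0,"z":0,"turn":0},{"x":0,"y":0,"z":0,"turn":0}]'
```

```text
time: 26.1
tool_pos: [0.5001, 0.0965, 0.2344]
tool_rot: [0.0, 0.0, 1.0, -0.0]
contact_force: [0.4, 0.8, -0.8]
gripper_width: 0.6
grasp_force: 0.0
time: 26.6
tool_pos: [0.4803, 0.3268, 0.2343]
tool_rot: [0.0, 0.0, 1.0, -0.0]
contact_force: [0.1, -0.3, 0.7]
gripper_width: 0.604
grasp_force: 0.0
time: 26.9
tool_pos: [0.4784, 0.3553, 0.2339]
tool_rot: [-0.0, -0.001, 1.0, -0.0]
contact_force: [-0.1, -0.9, 0.4]
gripper_width: 0.604
grasp_force: 0.0
```

```bash
python3 -m crank '[{"x":0,"y":0,"z":3,"turn":0},{"x":0,"y":0,"z":3.5,"turn":0},{"x":0,"y":0,"z":1.5,"turn":0},{"x":0,"y":0,"z":0.7,"turn":0},{"x":0,"y":0,"z":0.3,"turn":0}]'
python3 -m crank '[{"x":0,"y":0,"z":0,"turn":0},{"x":0,"y":0,"z":0,"turn":0},{"x":0,"y":0,"z":0,"turn":0},{"x":0,"y":0,"z":0,"turn":0},{"x":0,"y":0,"z":0,"turn":0}]' 10
python3 -m crank '[{"x":0,"y":0,"z":0,"turn":0},{"x":0,"y":0,"z":-0.5,"turn":0},{"x":0,"y":0,"z":-1.5,"turn":0},{"x":0,"y":0,"z":-2,"turn":0},{"x":0,"y":0,"z":-2,"turn":0}]'
python3 -m crank '[{"x":0,"y":-1,"z":0,"turn":0},{"x":0,"y":-2,"z":0,"turn":0},{"x":0,"y":-3,"z":0,"turn":0},{"x":0,"y":-4,"z":0,"turn":0},{"x":0,"y":-4,"z":0,"turn":0}]'
python3 -m crank '[{"x":0,"y":-4,"z":0,"turn":0},{"x":0,"y":-4,"z":0,"turn":0},{"x":0,"y":-4,"z":0,"turn":0},{"x":0,"y":-4,"z":0,"turn":0},{"x":0,"y":-4,"z":0,"turn":0}]'
python3 -m crank '[{"x":0,"y":-4,"z":0,"turn":0},{"x":0,"y":-4,"z":0,"turn":0},{"x":0,"y":-3,"z":0,"turn":0},{"x":0,"y":-2,"z":0,"turn":0},{"x":0,"y":-1,"z":0,"turn":0}]'
python3 -m crank '[{"x":0,"y":-0.3,"z":0,"turn":0},{"x":0,"y":0,"z":1,"turn":0},{"x":0,"y":0,"z":2,"turn":0},{"x":0,"y":0,"z":1.5,"turn":0},{"x":0,"y":0,"z":0.7,"turn":0}]'
python3 -m crank '[{"x":0,"y":0,"z":0,"turn":0},{"x":0,"y":0,"z":0,"turn":0},{"x":0,"y":0,"z":0,"turn":0}]'
```

```text
time: 27.4
tool_pos: [0.4788, 0.3547, 0.1443]
tool_rot: [-0.0, 0.0, 1.0, -0.0]
contact_force: [0.2, 0.6, 1.5]
gripper_width: 0.601
grasp_force: 0.0
time: 27.9
tool_pos: [0.4794, 0.3562, 0.1463]
tool_rot: [0.002, -0.0, 1.0, 0.001]
contact_force: [0.2, 1.3, 6.8]
gripper_width: 0.281
grasp_force: 59.7
time: 28.4
tool_pos: [0.4776, 0.3548, 0.204]
tool_rot: [-0.001, -0.0, 1.0, -0.001]
contact_force: [-0.4, -0.5, -4.1]
gripper_width: 0.281
grasp_force: 59.1
time: 28.9
tool_pos: [0.4772, 0.2134, 0.2025]
tool_rot: [-0.001, -0.001, 1.0, -0.001]
contact_force: [1.3, -0.4, -3.2]
gripper_width: 0.282
grasp_force: 59.4
time: 29.4
tool_pos: [0.4769, 0.0134, 0.2027]
tool_rot: [-0.001, -0.0, 1.0, -0.0]
contact_force: [0.0, -0.3, -3.3]
gripper_width: 0.285
grasp_force: 59.4
time: 29.9
tool_pos: [0.4771, -0.1263, 0.2028]
tool_rot: [-0.001, 0.001, 1.0, 0.0]
contact_force: [0.4, 0.2, -4.0]
gripper_width: 0.288
grasp_force: 59.5
time: 30.4
tool_pos: [0.4771, -0.126, 0.1494]
tool_rot: [-0.002, -0.001, 1.0, 0.001]
contact_force: [-1.3, -0.1, -4.6]
gripper_width: 0.288
grasp_force: 59.6
time: 30.7
tool_pos: [0.4792, -0.1277, 0.1534]
tool_rot: [0.001, -0.0, 1.0, -0.0]
contact_force: [0.3, 0.0, -2.8]
gripper_width: 0.285
grasp_force: 59.5
```

```bash
python3 -m crank '[{"x":0.05,"y":0,"z":0.5,"turn":0},{"x":0,"y":0,"z":0.2,"turn":0},{"x":0,"y":0,"z":0.1,"turn":0},{"x":0,"y":0,"z":0,"turn":0}]'
python3 -m crank '[{"x":0,"y":0,"z":0.1,"turn":0},{"x":0,"y":0,"z":0,"turn":0}]'
```

```text
time: 31.1
tool_pos: [0.4781, -0.1276, 0.1443]
tool_rot: [0.0, -0.0, 1.0, -0.0]
contact_force: [-0.1, -0.3, -4.1]
gripper_width: 0.284
grasp_force: 59.7
time: 31.3
tool_pos: [0.4785, -0.1277, 0.1443]
tool_rot: [0.001, -0.0, 1.0, -0.0]
contact_force: [-1.0, 0.9, 1.9]
gripper_width: 0.282
grasp_force: 60.1
```

```bash
python3 -m crank '[{"x":0,"y":0,"z":0.05,"turn":0},{"x":0,"y":0,"z":0,"turn":0},{"x":0,"y":0,"z":-1,"turn":0},{"x":0,"y":0,"z":-3,"turn":0},{"x":0,"y":0,"z":-4,"turn":0}]' 60
python3 -m crank '[{"x":-0.4,"y":1.2,"z":-1,"turn":0},{"x":-1.2,"y":4,"z":0,"turn":0},{"x":-1.2,"y":4.6,"z":0,"turn":0},{"x":-1.2,"y":4.6,"z":0,"turn":0},{"x":-1.2,"y":4.6,"z":0,"turn":0}]'
python3 -m crank '[{"x":-1.2,"y":4.6,"z":0,"turn":0},{"x":-1.2,"y":4.6,"z":0,"turn":0},{"x":-1.2,"y":4.6,"z":0,"turn":0},{"x":-1.2,"y":4.6,"z":0,"turn":0},{"x":-1.2,"y":4,"z":0,"turn":0}]'
python3 -m crank '[{"x":-0.35,"y":2.25,"z":0,"turn":0},{"x":0,"y":0,"z":0,"turn":0},{"x":0,"y":0,"z":0,"turn":0}]'
```

```text
time: 31.8
tool_pos: [0.4768, -0.1271, 0.2222]
tool_rot: [-0.002, -0.0, 1.0, 0.001]
contact_force: [1.8, -0.7, 0.5]
gripper_width: 0.599
grasp_force: 0.0
time: 32.3
tool_pos: [0.5303, 0.0646, 0.2332]
tool_rot: [0.001, 0.0, 1.0, 0.0]
contact_force: [0.6, -0.4, 0.2]
gripper_width: 0.602
grasp_force: 0.0
time: 32.8
tool_pos: [0.5898, 0.2894, 0.2329]
tool_rot: [0.0, -0.001, 1.0, 0.0]
contact_force: [0.1, 0.2, -0.2]
gripper_width: 0.602
grasp_force: 0.0
time: 33.1
tool_pos: [0.5931, 0.3093, 0.2325]
tool_rot: [-0.0, -0.001, 1.0, -0.0]
contact_force: [0.2, -0.3, 0.0]
gripper_width: 0.601
grasp_force: 0.0
```

```bash
python3 -m crank '[{"x":-0.05,"y":0,"z":3,"turn":0},{"x":0,"y":0,"z":4,"turn":0},{"x":0,"y":0,"z":3,"turn":0},{"x":0,"y":0,"z":1,"turn":0},{"x":0,"y":0,"z":0.4,"turn":0}]'
python3 -m crank '[{"x":0,"y":0,"z":0,"turn":0},{"x":0,"y":0,"z":0,"turn":0},{"x":0,"y":0,"z":0,"turn":0},{"x":0,"y":0,"z":0,"turn":0},{"x":0,"y":0,"z":0,"turn":0}]' 10
python3 -m crank '[{"x":0,"y":0,"z":0,"turn":0},{"x":0,"y":0,"z":-0.5,"turn":0},{"x":0,"y":0,"z":-1.5,"turn":0},{"x":0,"y":0,"z":-2,"turn":0},{"x":0,"y":0,"z":-2,"turn":0}]'
python3 -m crank '[{"x":0.4,"y":-1,"z":0,"turn":0},{"x":0.8,"y":-2,"z":0,"turn":0},{"x":1.2,"y":-3,"z":0,"turn":0},{"x":1.4,"y":-3.6,"z":0,"turn":0},{"x":1.4,"y":-3.6,"z":0,"turn":0}]'
python3 -m crank '[{"x":1.4,"y":-3.6,"z":0,"turn":0},{"x":1.4,"y":-3.6,"z":0,"turn":0},{"x":1.4,"y":-3.6,"z":0,"turn":0},{"x":1.3,"y":-3.6,"z":0,"turn":0},{"x":1,"y":-2.5,"z":0,"turn":0}]'
python3 -m crank '[{"x":0.6,"y":-1.9,"z":0,"turn":0},{"x":0.2,"y":-0.7,"z":0,"turn":0},{"x":0,"y":0,"z":1,"turn":0},{"x":0,"y":0,"z":2,"turn":0},{"x":0,"y":0,"z":1.5,"turn":0}]'
python3 -m crank '[{"x":0,"y":0,"z":0.6,"turn":0},{"x":0,"y":0,"z":0,"turn":0},{"x":0,"y":0,"z":0,"turn":0}]'
```

```text
time: 33.6
tool_pos: [0.5933, 0.3077, 0.1176]
tool_rot: [-0.001, 0.001, 1.0, -0.0]
contact_force: [0.3, 0.2, 0.1]
gripper_width: 0.601
grasp_force: 0.0
time: 34.1
tool_pos: [0.5954, 0.3096, 0.1215]
tool_rot: [0.002, -0.0, 1.0, 0.001]
contact_force: [1.2, 0.1, 6.0]
gripper_width: 0.284
grasp_force: 59.9
time: 34.6
tool_pos: [0.593, 0.3086, 0.1786]
tool_rot: [-0.001, -0.0, 1.0, -0.0]
contact_force: [0.2, -0.1, -3.8]
gripper_width: 0.284
grasp_force: 59.1
time: 35.1
tool_pos: [0.54, 0.1751, 0.177]
tool_rot: [-0.001, -0.0, 1.0, -0.001]
contact_force: [0.7, -0.0, -3.8]
gripper_width: 0.285
grasp_force: 59.4
time: 35.6
tool_pos: [0.4746, 0.0058, 0.1772]
tool_rot: [-0.001, 0.001, 1.0, -0.0]
contact_force: [-0.5, -1.1, -4.0]
gripper_width: 0.281
grasp_force: 59.5
time: 36.1
tool_pos: [0.4683, -0.0172, 0.1317]
tool_rot: [-0.001, -0.001, 1.0, 0.0]
contact_force: [-0.0, -0.3, -4.3]
gripper_width: 0.283
grasp_force: 59.5
time: 36.4
tool_pos: [0.4693, -0.0178, 0.128]
tool_rot: [0.0, -0.0, 1.0, 0.0]
contact_force: [0.4, 0.7, -3.7]
gripper_width: 0.284
grasp_force: 59.5
```

```bash
python3 -m crank '[{"x":0.05,"y":-0.05,"z":0.5,"turn":0},{"x":0,"y":0,"z":0.2,"turn":0},{"x":0,"y":0,"z":0.1,"turn":0},{"x":0,"y":0,"z":0,"turn":0}]'
python3 -m crank '[{"x":0,"y":0,"z":0.1,"turn":0},{"x":0,"y":0,"z":0,"turn":0}]'
```

```text
time: 36.8
tool_pos: [0.4685, -0.0186, 0.1198]
tool_rot: [-0.0, -0.0, 1.0, 0.0]
contact_force: [0.7, 0.4, -4.0]
gripper_width: 0.287
grasp_force: 59.6
time: 37.0
tool_pos: [0.4689, -0.0187, 0.1196]
tool_rot: [0.0, -0.0, 1.0, -0.0]
contact_force: [-0.7, -0.3, -0.3]
gripper_width: 0.287
grasp_force: 59.9
```

```bash
python3 -m crank '[{"x":0,"y":0,"z":0.05,"turn":0},{"x":0,"y":0,"z":0,"turn":0},{"x":0,"y":0,"z":-1,"turn":0},{"x":0,"y":0,"z":-3,"turn":0},{"x":0,"y":0,"z":-4,"turn":0}]' 60
python3 -m crank '[{"x":-0.4,"y":1.2,"z":-2,"turn":0},{"x":-1.2,"y":4,"z":0,"turn":0},{"x":-1.3,"y":4.6,"z":0,"turn":0},{"x":-1.3,"y":4.6,"z":0,"turn":0},{"x":-1.3,"y":4.6,"z":0,"turn":0}]'
python3 -m crank '[{"x":-1.3,"y":4.6,"z":0,"turn":0},{"x":-1.3,"y":4.6,"z":0,"turn":0},{"x":-1.3,"y":4.6,"z":0,"turn":0},{"x":-1.3,"y":4.6,"z":0,"turn":0},{"x":-1.2,"y":4.3,"z":0,"turn":0}]'
python3 -m crank '[{"x":-0.6,"y":2.8,"z":0,"turn":0},{"x":0,"y":0,"z":0,"turn":0},{"x":0,"y":0,"z":0,"turn":0}]'
```

```text
time: 37.5
tool_pos: [0.4672, -0.0183, 0.1979]
tool_rot: [-0.002, -0.0, 1.0, 0.0]
contact_force: [0.6, 0.4, 0.6]
gripper_width: 0.603
grasp_force: 0.0
time: 38.0
tool_pos: [0.5242, 0.1733, 0.2198]
tool_rot: [0.001, 0.0, 1.0, 0.0]
contact_force: [1.3, 0.5, 0.7]
gripper_width: 0.599
grasp_force: 0.0
time: 38.5
tool_pos: [0.588, 0.4009, 0.2194]
tool_rot: [0.001, -0.0, 1.0, 0.0]
contact_force: [0.7, 0.1, 0.1]
gripper_width: 0.598
grasp_force: 0.0
time: 38.8
tool_pos: [0.5934, 0.4267, 0.2186]
tool_rot: [0.0, -0.001, 1.0, -0.0]
contact_force: [-0.7, 0.2, -0.7]
gripper_width: 0.601
grasp_force: 0.0
```

```bash
python3 -m crank '[{"x":-0.05,"y":0,"z":3,"turn":0},{"x":0,"y":0,"z":4,"turn":0},{"x":0,"y":0,"z":3,"turn":0},{"x":0,"y":0,"z":1.4,"turn":0},{"x":0,"y":0,"z":0.5,"turn":0}]'
python3 -m crank '[{"x":0,"y":0,"z":0,"turn":0},{"x":0,"y":0,"z":0,"turn":0},{"x":0,"y":0,"z":0,"turn":0},{"x":0,"y":0,"z":0,"turn":0},{"x":0,"y":0,"z":0,"turn":0}]' 10
python3 -m crank '[{"x":0,"y":0,"z":0,"turn":0},{"x":0,"y":0,"z":-0.5,"turn":0},{"x":0,"y":0,"z":-1.5,"turn":0},{"x":0,"y":0,"z":-2,"turn":0},{"x":0,"y":0,"z":-2,"turn":0}]'
python3 -m crank '[{"x":0.4,"y":-1,"z":0,"turn":0},{"x":0.8,"y":-2,"z":0,"turn":0},{"x":1.2,"y":-3,"z":0,"turn":0},{"x":1.4,"y":-3.6,"z":0,"turn":0},{"x":1.4,"y":-3.6,"z":0,"turn":0}]'
python3 -m crank '[{"x":1.4,"y":-3.6,"z":0,"turn":0},{"x":1.4,"y":-3.6,"z":0,"turn":0},{"x":1.4,"y":-3.6,"z":0,"turn":0},{"x":1.4,"y":-3.6,"z":0,"turn":0},{"x":1.2,"y":-3,"z":0,"turn":0}]'
python3 -m crank '[{"x":0.9,"y":-2,"z":0,"turn":0},{"x":0.5,"y":-1.05,"z":0,"turn":0},{"x":0,"y":0,"z":1,"turn":0},{"x":0,"y":0,"z":2,"turn":0},{"x":0,"y":0,"z":1.5,"turn":0}]'
python3 -m crank '[{"x":0,"y":0,"z":0.6,"turn":0},{"x":0,"y":0,"z":0,"turn":0},{"x":0,"y":0,"z":0,"turn":0}]'
```

```text
time: 39.3
tool_pos: [0.5932, 0.4248, 0.0977]
tool_rot: [-0.001, 0.001, 1.0, -0.001]
contact_force: [-0.3, 0.9, -0.2]
gripper_width: 0.599
grasp_force: 0.0
time: 39.8
tool_pos: [0.5952, 0.4272, 0.102]
tool_rot: [0.002, -0.0, 1.0, 0.001]
contact_force: [0.5, 0.1, 6.7]
gripper_width: 0.281
grasp_force: 59.8
time: 40.3
tool_pos: [0.5931, 0.4261, 0.1591]
tool_rot: [-0.001, -0.0, 1.0, -0.001]
contact_force: [0.3, 0.3, -2.7]
gripper_width: 0.285
grasp_force: 59.1
time: 40.8
tool_pos: [0.54, 0.2924, 0.1575]
tool_rot: [-0.001, -0.0, 1.0, -0.001]
contact_force: [0.7, 0.4, -1.9]
gripper_width: 0.283
grasp_force: 59.4
time: 41.3
tool_pos: [0.4716, 0.1183, 0.1577]
tool_rot: [-0.001, 0.0, 1.0, -0.0]
contact_force: [0.0, -0.6, -2.9]
gripper_width: 0.283
grasp_force: 59.4
time: 41.8
tool_pos: [0.4594, 0.0905, 0.1124]
tool_rot: [-0.001, -0.0, 1.0, 0.0]
contact_force: [0.1, -0.4, -4.0]
gripper_width: 0.281
grasp_force: 59.4
time: 42.1
tool_pos: [0.4603, 0.0903, 0.1085]
tool_rot: [0.0, -0.0, 1.0, 0.0]
contact_force: [0.5, -0.6, -2.7]
gripper_width: 0.282
grasp_force: 59.4
```

```bash
python3 -m crank '[{"x":0,"y":0,"z":0.5,"turn":0},{"x":0,"y":0,"z":0.2,"turn":0},{"x":0,"y":0,"z":0.1,"turn":0},{"x":0,"y":0,"z":0,"turn":0}]'
python3 -m crank '[{"x":0,"y":0,"z":0.1,"turn":0},{"x":0,"y":0,"z":0,"turn":0}]'
```

```text
time: 42.5
tool_pos: [0.4599, 0.0899, 0.1003]
tool_rot: [-0.0, -0.0, 1.0, -0.0]
contact_force: [0.1, 0.3, -3.3]
gripper_width: 0.287
grasp_force: 59.4
time: 42.7
tool_pos: [0.4604, 0.0899, 0.1001]
tool_rot: [0.0, -0.0, 1.0, 0.0]
contact_force: [-1.4, 0.8, 0.7]
gripper_width: 0.283
grasp_force: 59.9
```

Contact. Release, rise, retreat to the left, and check.

```bash
python3 -m crank '[{"x":0,"y":0,"z":0.05,"turn":0},{"x":0,"y":0,"z":0,"turn":0},{"x":0,"y":0,"z":-1,"turn":0},{"x":0,"y":0,"z":-3,"turn":0},{"x":0,"y":0,"z":-4,"turn":0}]' 60
python3 -m crank '[{"x":0,"y":1.2,"z":-4,"turn":0},{"x":0,"y":3,"z":-2,"turn":0},{"x":0,"y":4.6,"z":0,"turn":0},{"x":0,"y":4.6,"z":0,"turn":0},{"x":0,"y":4.6,"z":0,"turn":0}]'
python3 -m crank '[{"x":0,"y":4.6,"z":0,"turn":0},{"x":0,"y":4.6,"z":0,"turn":0},{"x":0,"y":4,"z":0,"turn":0},{"x":0,"y":2,"z":0,"turn":0},{"x":0,"y":0,"z":0,"turn":0}]'
python3 - <<'E'
from h import *
print(manip.state()["tool_pos"])
for n in CM:
    im,d=manip.grab_frame(n); p=cloud(n,d).reshape(-1,3); cv2.imwrite(f"pics/{n}4.png",im[:,:,::-1])
    for k,c,h in(("barrel",(.46,.0905),.086),("wide",(.4687,-.018),.106),("tall",(.478,-.127),.131)):
        r=np.hypot(*(p[:,:2]-c).T)
        m=(r<.055)&(r>.025)&(abs(p[:,2]-h)<.006); q=(r<.025)&(abs(p[:,2]-h-.04)<.006)
        print(n,k,np.round(cv2.fitEllipse(cv2.convexHull(np.float32(p[m,:2]*1000)))[0],1),p[q].mean(0).round(4))
E
```

```text
time: 43.2
tool_pos: [0.4586, 0.0898, 0.1783]
tool_rot: [-0.002, -0.0, 1.0, -0.0]
contact_force: [0.4, -0.5, -0.5]
gripper_width: 0.603
grasp_force: 0.0
time: 43.7
tool_pos: [0.4602, 0.2717, 0.2406]
tool_rot: [0.001, 0.0, 1.0, 0.0]
contact_force: [0.2, -0.2, 1.6]
gripper_width: 0.599
grasp_force: 0.0
time: 44.2
tool_pos: [0.4595, 0.4243, 0.2394]
tool_rot: [0.0, -0.002, 1.0, 0.0]
contact_force: [0.0, -0.9, -0.5]
gripper_width: 0.601
grasp_force: 0.0
[0.45951264 0.42431587 0.23940369]
scene barrel [459.2  89.2] [0.4604 0.088  0.1247]
scene wide [467.  -19.1] [ 0.468  -0.0202  0.1443]
scene tall [ 476.9 -127.5] [ 0.4778 -0.1285  0.1697]
top barrel [457.2  88.4] [0.4568 0.088  0.126 ]
top wide [465.2 -20. ] [ 0.4651 -0.0199  0.1463]
top tall [ 474.9 -128.3] [ 0.4745 -0.1278  0.1708]
```

View pics/scene4.png

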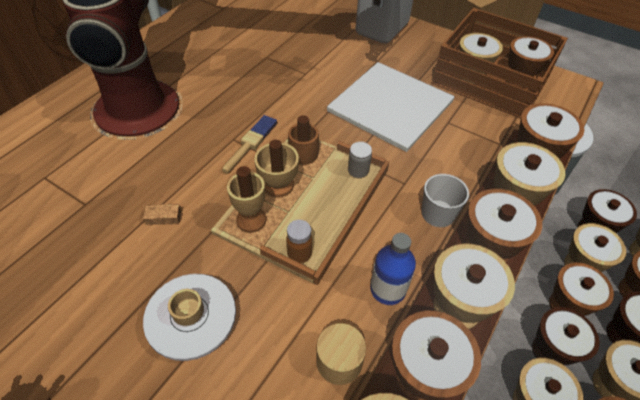

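View pics/top4.png

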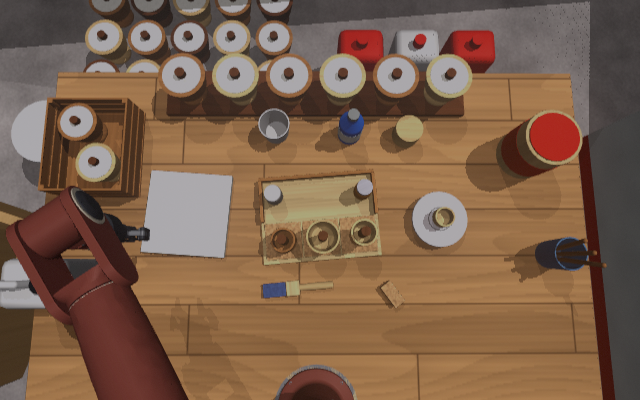

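The final pictures show the three big mortars upright on their own pads, within about 4 mm of centre. The small one is on the stand about 2 mm from its centre. In the top view the jar is unmoved at (364, 188), and the gripper is clear over the board.

```bash
python3 -c "
from plant import manip
print(manip.job_done())"
```

```text
the job is handed in; nothing more can be done
None
```

The job is handed in at about 44 s of the 141 s allowed: in the order asked, the small mortar now stands about 2 mm from the centre of the painting stand, all three big mortars are upright on their own pads within about 4 mm of centre, and the jar was left alone; the hand-in returned no verdict.

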